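Flip the lever-lock power switch on a phone-repair bench

ROBOT

A 6-joint arm with a two-finger parallel gripper is mounted at the origin on the work surface. World frame = base frame: x ahead of the robot, y to its left, z up, the work surface at z = 0. Lengths are in m, angles in rad, forces in N, time in s.
With the tool pointing down it reaches from about 0.3 to 1 m from the base axis. Payload 5.1 kg.
Tool frame: the origin (TCP) lies at the very end of the fingers, on their centre line; the grasp point (between the pads) lies 19 mm behind it; z points along the fingers, y is the line along which they close (so a half turn about z gives the same grasp; the last joint's range is limited). The gripper opens to 95 mm and grips with 3 to 60 N. Pads are 20 mm wide; open, the fingers measure 119 mm over their backs; the gripper's body (75 mm by 180 mm) begins 59 mm behind the grasp point.
Start: joints at [-1.194, 0.124, 1.65, -0, 1.367, -0.083], TCP at [0.288, -0.582, 0.215] pointing down, gripper open.
Joint ranges: [-2.61, 2.61], [-1.02, 2.33], [0.03, 2.71], [-1.35, 4.49], [0.32, 2.68], [-2.91, 2.91]. Speed limits (rad/s): [2.57, 2.57, 3.14, 3.14, 3.14, 3.14].

INTERFACE

Orientations are given as a unit quaternion [x, y, z, w].
In Python, from workcell import env, imaging, sign_off gives the robot as it stands.
- The arm moves only by the tool carry_out, never from a script. Its argument "motion" is a list of rows, each a list of 7 numbers: the shift along the world's x, y, z in m, then the turn, a rotation vector about the world's x, y, z in degrees, then the finger opening in m, from 0 to 0.0951. In form: [[tx, ty, tz, rx, ry, rz, hand], ...]. A call has 1 to 12 rows; each row is the pose to reach, as a shift and turn from the pose commanded when the call began; what a row does not reach only later rows make up. A row lasts 1/10 s, in which the tool goes at most 50 mm and 8.59 degrees, less where a joint would pass 70% of its speed; a pose out of reach is approached as far as the arm can. A call with a gripper value outside its range is refused whole. The fingers move at their own pace and stop on an object; "newtons" is the grip in N (left out, the last holds). Time passes only in rows, so rows that repeat a pose let the fingers close. It gives the time, the measured TCP pose, the force, the opening and the grip force at its end, in the units of the state.
- env.get_obs(): the state, without advancing time (a new reading comes with each control period).
- imaging.camera(name): name is "side" or "top"; returns (picture, depth): 384x512x3 uint8, red, green, blue; 384x512 float32, m along the optical axis (not along the pixel's ray), 0 where there is no reading.
- imaging.get_calibration(name): a dict with "fovy" (degrees; the focal length in pixels is half the picture's height over the tangent of half this angle, whatever the lens; pixels are square), "cx", "cy" (the principal point, pixels), "R" (3x3) and "t" (3): a world point X has camera coordinates R X + t. Camera axes: x right, y down, z forward; pixel columns grow to the right and rows downward; lengths in m; the calibration is good to about 2 mm. A picture is of the moment at which its call begins. get_calibration takes no time and is no camera call.
- sign_off(): hands the job in; it is judged then, once.
The state is a dict: "t": time; "qpos": joint angles; "qvel": joint speeds; "joint_efforts": joint torques, N m; "ee_pos": TCP position; "tool_rot": TCP orientation; "wrist_force": force on the tool from outside, world axes, zero at the start; "ft_torque": the same for the moment, N m; "width": finger opening in m; "grip_force": force on a finger pad.
Only numpy, scipy, OpenCV 4.12 (cv2) and the standard library are available. Lean on these libraries where they do the work, as an engineer would, in place of code of your own. Each camera call takes 0.05 s, during which the arm holds its last target. There are 200 camera calls.

TASK

Switch on the supply to the preheater: on the switch box whose lever carries a thick round collar, lift the spring collar up the lever, swing the lever right over to its other side while the collar is lifted, and let go so that the collar drops fully home and locks the lever there. Leave the plain bat toggle on one of the other boxes as it is.

Things in the scene. Friction and masses are not known exactly. Their poses are not given: they have to be found in the camera images.
- collar_grip (a point): grip point on the axis of the lock collar (ribbed aluminium cylinder, 22 mm diameter, 40 mm long), 14 mm below its upper rim. The lever through it, 8 mm thick, ends in a 12 mm steel ball, its top 36 mm beyond this point. Its axes: z along the lever to the ball; y along the lever's level hinge; x to the side the lever must swing to. Collar down, the hinge is 60 mm from here along -z
- lock_lever (a joint): angle of the collared lever (rad): 0 upright, about -0.47 (off) at the start, 0.49 (on) at its stop; growing, it swings to +x of collar_grip. It turns easily. Its hinge lies 20 mm under the lid of a grey steel box, 130 x 90 mm, 60 mm high, on a 2 mm blue mat, one of three equal boxes; the others carry a plain bat toggle and a black rotary knob. Collar down, it has 0.15 rad of play
- lock_collar (a joint): lift of the collar along the lever (m): 0 down, 0.016 at most; a spring pulls it down with 3 to 6 N. Lifted by c, collar_grip swings on an arc of radius 60 mm + c. Two steel teeth on the lid at mid-swing, 11 mm high, 10 mm along the swing, out to 14 mm either side of the lever, block the collar unless it stays lifted by 0.008 or more. The lid is otherwise clear round the lever
- bat_toggle (a joint): angle (rad) of the plain bat toggle, a bare tapered steel lever, 60 mm long, 12 mm thick at its end, without a collar, on another of the boxes; about -0.40 at the start; leave it there

How it is judged:
By the outcome, as a careful person would: the job done as asked, in the order asked, and still so for the second after the job is handed in, with the robot touching nothing.
It also fails if it takes over 35 s, if anything falls off the work surface, if the arm or the gripper's body presses on something with over 40 N, if the wrist force passes 120 N, or if a joint passes its speed limit or range.

## Working session

There is one attempt and no reset: what is moved stays moved. The work goes in short steps, Python scripts to look and compute and a tool call to move; the robot and the scene stay as the last step left them, time stands still between calls to the robot, and variables do not carry over. Pictures are saved under pics/ and viewed, at most 10 in all, crops included, and the job is handed in when it is done.

Besides the shell and the picture viewer there is one more tool, called after "Call:" in YAML: its name, and indented under it one key for each argument. carry_out: Moves the arm, as the interface text tells. Its arguments: {"type":"object","properties":{"motion":{"type":"array"},"newtons":{"type":"number"}},"required":["motion"]}

```bash
mkdir -p pics; cat > h.py <<'E'
import numpy as np, cv2
from workcell import env, imaging, sign_off
def snap(n,save):
    p,d=imaging.camera(n); np.savez(f'pics/{save}.npz',p=p,d=d); cv2.imwrite(f'pics/{save}.png',p[:,:,::-1]); return p,d
def cal(n):
    c=imaging.get_calibration(n); return 192/np.tan(np.radians(c['fovy'])/2),c['cx'],c['cy'],np.array(c['R']),np.array(c['t'])
def pt(n,u,v,z):
    f,cx,cy,R,t=cal(n); return R.T@(np.array([(u-cx)/f*z,(v-cy)/f*z,z])-t)
def cloud(n,d):
    f,cx,cy,R,t=cal(n); v,u=np.mgrid[:d.shape[0],:d.shape[1]]
    P=np.stack([(u-cx)/f*d,(v-cy)/f*d,d],-1); return (P-t)@R
E
python3 - <<'E'
from h import *
a,_=snap('top','top0'); b,_=snap('side','side0')
for n in('top','side'):
    c=imaging.get_calibration(n);print(n,c['fovy'],np.round(c['R'],3).tolist(),np.round(c['t'],3))
o=env.get_obs();print(o['t'],o['ee_pos'],o['tool_rot'],o['width'])
E
```

```text
top 54.922113242596126 [[0.01, -1.0, -0.008], [-0.987, -0.009, -0.159], [0.159, 0.01, -0.987]] [0.001 0.542 0.755]
side 48.10361675119592 [[-0.819, -0.574, -0.003], [-0.305, 0.44, -0.845], [0.486, -0.691, -0.535]] [0.445 0.264 0.649]
0.1 [ 0.28819545 -0.5819653   0.21348655] [ 9.73694563e-01  2.27855143e-01 -1.32139036e-04 -9.56647033e-04] 0.09522448249655718
```

View pics/top0.png

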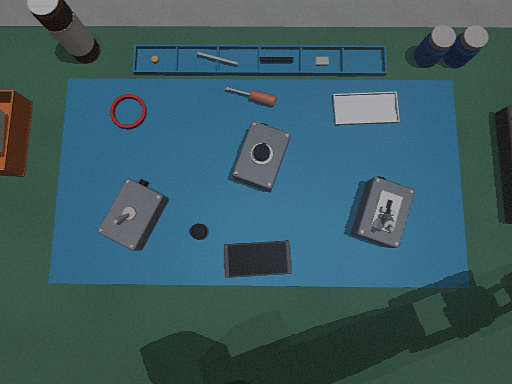

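View pics/side0.png

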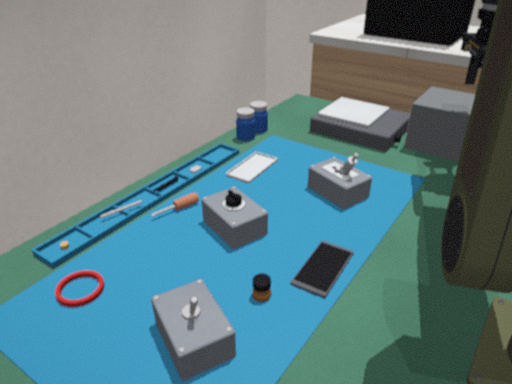

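The top view has the bat toggle at about (130,215), the knob at (262,155) and the collared lever on the right box at about (386,212). In the side view the collared lever is at about (348,165). I'll enlarge both and measure.

```bash
python3 - <<'E'
from h import *
A=np.load('pics/top0.npz');B=np.load('pics/side0.npz')
a=A['p'][165:260,340:430,::-1];b=B['p'][140:215,295:385,::-1]
f=lambda i:cv2.resize(i,None,fx=4.4,fy=4.4,interpolation=cv2.INTER_CUBIC)
a,b=f(a),f(b); H=max(len(a),len(b))
im=np.zeros((H,a.shape[1]+b.shape[1],3),np.uint8);im[:len(a),:a.shape[1]]=a;im[:len(b),a.shape[1]:]=b
cv2.imwrite('pics/crop.png',im)
P=cloud('top',A['d']);
w=P[165:260,340:430].reshape(-1,3)
lid=w[(abs(w[:,2]-.062)<.006)];r=cv2.minAreaRect(lid[:,:2].astype(np.float32));print('lid z',np.median(lid[:,2]),r)
print(np.round(cv2.boxPoints(r),3))
for n,Q in(('top',w),('side',cloud('side',B['d'])[140:215,295:385].reshape(-1,3))):
    k=Q[(Q[:,2]>.074)&(Q[:,2]<.2)&(np.hypot(*(Q[:,:2]-r[0]).T)<.09)]
    for lo in np.arange(.074,.16,.01):
        s=k[(k[:,2]>=lo)&(k[:,2]<lo+.01)]
        if len(s):print(n,round(lo,3),len(s),np.round(s.mean(0),4),np.round(np.ptp(s,0),3))
E
```

```text
lid z 0.06134958332449154 ((0.48948851227760315, -0.26965638995170593), (0.09007056802511215, 0.1302761286497116), 71.28996276855469)
[[ 0.413 -0.291]
 [ 0.537 -0.333]
 [ 0.566 -0.248]
 [ 0.442 -0.206]]
top 0.074 23 [ 0.4776 -0.2607  0.0782] [0.013 0.028 0.009]
top 0.084 26 [ 0.4738 -0.2584  0.0886] [0.021 0.019 0.01 ]
top 0.094 40 [ 0.4647 -0.2552  0.1001] [0.026 0.02  0.01 ]
top 0.104 67 [ 0.4608 -0.2585  0.108 ] [0.018 0.019 0.009]
top 0.114 18 [ 0.4487 -0.2544  0.1216] [0.012 0.011 0.008]
top 0.124 19 [ 0.4497 -0.2556  0.1256] [0.008 0.009 0.003]
side 0.074 47 [ 0.4749 -0.2555  0.0783] [0.037 0.029 0.01 ]
side 0.084 31 [ 0.4652 -0.2518  0.0893] [0.025 0.01  0.01 ]
side 0.094 36 [ 0.4603 -0.2515  0.0984] [0.026 0.012 0.01 ]
side 0.104 51 [ 0.4577 -0.254   0.1084] [0.021 0.021 0.01 ]
side 0.114 15 [ 0.4496 -0.2517  0.1201] [0.013 0.01  0.009]
side 0.124 13 [ 0.4481 -0.2516  0.1269] [0.008 0.006 0.005]
```

View pics/crop.png

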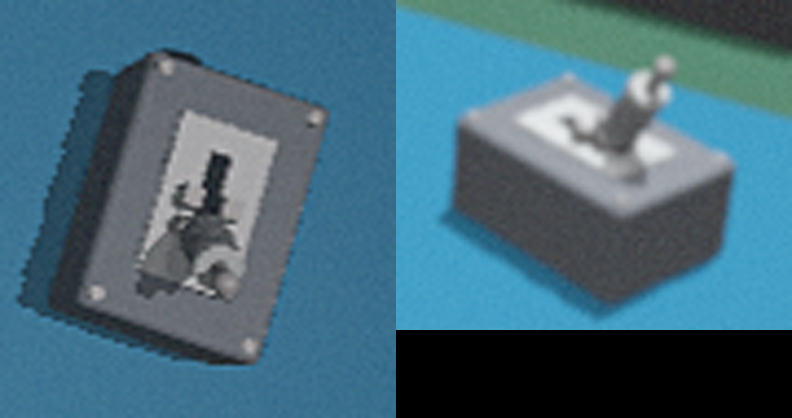

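The left crop is the top view and the right is the side view. The ball is at top-camera pixel ~(391,229), and the lever leans towards the robot along the box's long axis, with the toothed slot on the far side. The hinge comes out at about (0.489,-0.2685,0.042) and the swing direction at -19.5°. Next I'll compute the moves.

```bash
cat >> h.py <<'E'
from scipy.spatial.transform import Rotation as Ro
PSI=np.radians(-19.5); H=np.array([.489,-.2685,.042])
X=np.array([np.cos(PSI),np.sin(PSI),0]);Y=np.array([-X[1],X[0],0])
def pose(th,s):  # TCP at s from hinge along the lever, tool z down the lever
    L=np.sin(th)*X+np.cos(th)*np.array([0,0,1]); return H+s*L,Ro.from_matrix(np.stack([np.cross(-Y,-L),-Y,-L],1))
def rel(p0,R0,th,s):
    p,R=pose(th,s); return np.round(np.r_[p-p0,np.degrees((R*R0.inv()).as_rotvec())],4)
E
python3 - <<'E'
from h import *
o=env.get_obs();p0=np.array(o['ee_pos']);R0=Ro.from_quat(o['tool_rot'])
print('hover',rel(p0,R0,-.47,.150)); 
p1,R1=pose(-.47,.15);print('down',rel(p1,R1,-.47,.041))
p,R=pose(-.47,.041)
for th,s in [(-.47,.053)]+[(t,.053) for t in np.linspace(-.47,.49,9)]:print(round(th,2),rel(p,R,th,s))
E
```

```text
hover [ 1.36800e-01  3.36100e-01 -3.78000e-02  1.53840e+00 -2.75974e+01
 -4.50030e+01]
down [ 0.0465 -0.0165 -0.0972  0.      0.      0.    ]
-0.47 [-0.0051  0.0018  0.0107  0.      0.      0.    ]
-0.47 [-0.0051  0.0018  0.0107  0.      0.      0.    ]
-0.35 [ 4.0000e-04 -1.0000e-04  1.3200e-02  2.2951e+00  6.4811e+00 -0.0000e+00]
-0.23 [ 6.10000e-03 -2.20000e-03  1.51000e-02  4.59020e+00  1.29623e+01
  0.00000e+00]
-0.11 [ 1.20000e-02 -4.30000e-03  1.61000e-02  6.88530e+00  1.94434e+01
 -0.00000e+00]
0.01 [ 1.80000e-02 -6.40000e-03  1.64000e-02  9.18030e+00  2.59245e+01
  0.00000e+00]
0.13 [ 2.40000e-02 -8.50000e-03  1.60000e-02  1.14754e+01  3.24056e+01
  0.00000e+00]
0.25 [ 2.99000e-02 -1.06000e-02  1.48000e-02  1.37705e+01  3.88868e+01
  0.00000e+00]
0.37 [ 3.56000e-02 -1.26000e-02  1.29000e-02  1.60656e+01  4.53679e+01
 -0.00000e+00]
0.49 [ 4.10000e-02 -1.45000e-02  1.02000e-02  1.83607e+01  5.18490e+01
  0.00000e+00]
```

Call:
carry_out:
  motion:
    - [0.012, 0.028, -0.003, 0.1, -2.3, -3.8, 0.06]
    - [0.023, 0.056, -0.006, 0.3, -4.6, -7.5, 0.06]
    - [0.034, 0.084, -0.01, 0.4, -6.9, -11.3, 0.06]
    - [0.046, 0.112, -0.013, 0.5, -9.2, -15, 0.06]
    - [0.057, 0.14, -0.016, 0.6, -11.5, -18.8, 0.06]
    - [0.068, 0.168, -0.019, 0.8, -13.8, -22.5, 0.06]
    - [0.08, 0.196, -0.022, 0.9, -16.1, -26.3, 0.06]
    - [0.091, 0.224, -0.025, 1, -18.4, -30, 0.06]
    - [0.103, 0.252, -0.028, 1.2, -20.7, -33.8, 0.06]
    - [0.114, 0.28, -0.032, 1.3, -23, -37.5, 0.06]
    - [0.125, 0.308, -0.035, 1.4, -25.3, -41.3, 0.06]
    - [0.137, 0.336, -0.038, 1.5, -27.6, -45, 0.06]
  newtons: 40

```text
t: 1.3
ee_pos: [0.4252, -0.2454, 0.176]
tool_rot: [0.958, -0.167, 0.23, 0.041]
wrist_force: [-0.1, -0.0, -0.6]
width: 0.0604
grip_force: 0.0
```

```bash
python3 - <<'E'
from h import *
a,_=snap('top','top1');b,_=snap('side','side1')
f=lambda i:cv2.resize(i[:,:,::-1],None,fx=2.6,fy=2.6,interpolation=cv2.INTER_CUBIC)
cv2.imwrite('pics/c1.png',np.hstack([f(a[130:300,300:450]),f(b[70:240,250:400])]))
o=env.get_obs();p0=np.array(o['ee_pos']);R0=Ro.from_quat(o['tool_rot']);print(o['t'],p0,o['qpos'],rel(p0,R0,-.47,.15),rel(p0,R0,-.47,.041))
E
```

```text
1.4 [ 0.42504022 -0.24279242  0.17452249] [-0.73363251 -0.53875012  2.33132141  0.21898517  0.92430209  1.07957785] [-1.000e-04 -3.000e-03  1.200e-03  6.400e-03 -1.355e-01 -1.820e-01] [ 0.0465 -0.0195 -0.096   0.0064 -0.1355 -0.182 ]
```

View pics/c1.png

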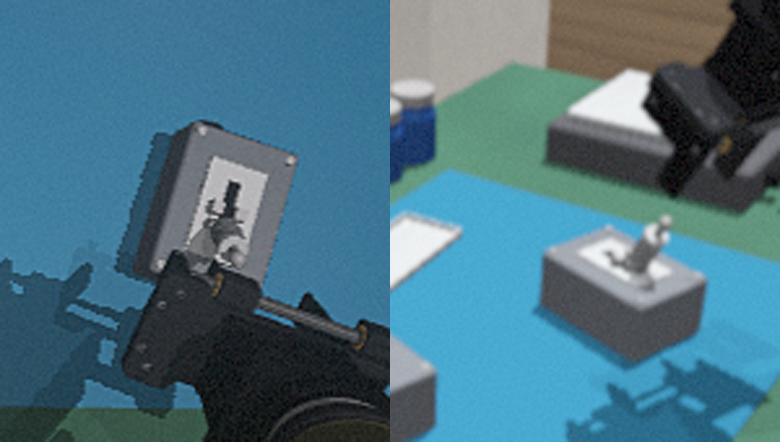

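The top view has the open jaws straddling the lever line at about (220,270) in the crop. In the side view the jaws sit up along the lever's line from the ball. I'll descend along the lever.

Call:
carry_out:
  motion:
    - [0.006, -0.002, -0.012, 0, 0, 0, 0.06]
    - [0.012, -0.004, -0.024, 0, 0, 0, 0.06]
    - [0.017, -0.006, -0.036, 0, 0, 0, 0.06]
    - [0.023, -0.008, -0.048, 0, 0, 0, 0.06]
    - [0.029, -0.01, -0.06, 0, 0, 0, 0.06]
    - [0.035, -0.012, -0.073, 0, 0, 0, 0.06]
    - [0.041, -0.0145, -0.085, 0, 0, 0, 0.06]
    - [0.0465, -0.0165, -0.097, 0, 0, 0, 0.06]
    - [0.0465, -0.0165, -0.097, 0, 0, 0, 0.06]

```text
t: 2.3
ee_pos: [0.4709, -0.263, 0.0774]
tool_rot: [0.959, -0.165, 0.227, 0.04]
wrist_force: [-0.3, -0.5, -0.9]
width: 0.0598
grip_force: 0.0
```

```bash
python3 - <<'E'
from h import *
a,_=snap('top','top2');b,_=snap('side','side2')
f=lambda i:cv2.resize(i[:,:,::-1],None,fx=3.6,fy=3.6,interpolation=cv2.INTER_CUBIC)
cv2.imwrite('pics/c2.png',np.hstack([f(a[160:270,330:440]),f(b[115:225,290:400])]))
o=env.get_obs();p0=np.array(o['ee_pos']);R0=Ro.from_quat(o['tool_rot']);print(o['t'],p0,o['wrist_force'],rel(p0,R0,-.47,.041))
E
```

```text
2.4 [ 0.47162314 -0.263448    0.07945382] [-1.54237041e-04  4.09337140e-01 -1.23679459e-01] [-1.000e-04  1.100e-03 -9.000e-04  1.031e-01 -1.119e-01  6.060e-02]
```

View pics/c2.png

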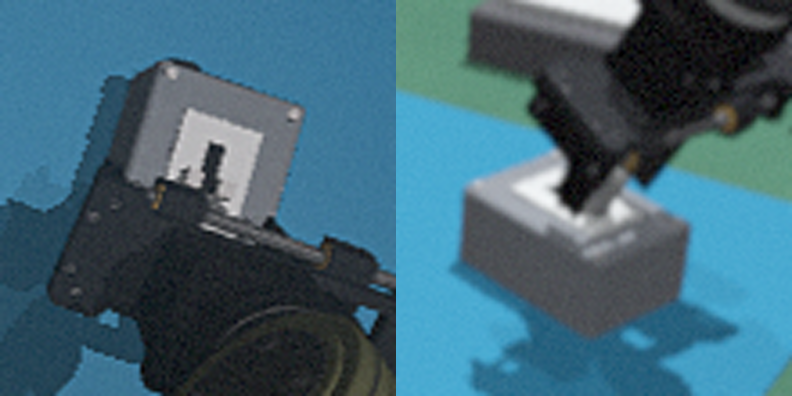

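The side view has the collar between the jaws at about (610,190) in the crop, with the near jaw beside it. I'll close on it.

Call:
carry_out:
  motion:
    - [0, 0, 0, 0, 0, 0, 0.03]
    - [0, 0, 0, 0, 0, 0, 0.025]
    - [0, 0, 0, 0, 0, 0, 0.02]
    - [0, 0, 0, 0, 0, 0, 0.012]
    - [0, 0, 0, 0, 0, 0, 0.012]
    - [0, 0, 0, 0, 0, 0, 0.012]
  newtons: 40

```text
t: 3.0
ee_pos: [0.4722, -0.2623, 0.0799]
tool_rot: [0.958, -0.165, 0.229, 0.04]
wrist_force: [1.1, 3.8, 1.9]
width: 0.0214
grip_force: 40.0
```

Call:
carry_out:
  motion:
    - [-0.0013, 0.0005, 0.0027, 0, 0, 0, 0.012]
    - [-0.0026, 0.0009, 0.0054, 0, 0, 0, 0.012]
    - [-0.0039, 0.0014, 0.008, 0, 0, 0, 0.012]
    - [-0.0051, 0.0018, 0.0107, 0, 0, 0, 0.012]
    - [-0.0051, 0.0018, 0.0107, 0, 0, 0, 0.012]

```text
t: 3.5
ee_pos: [0.4669, -0.2605, 0.0901]
tool_rot: [0.958, -0.165, 0.229, 0.04]
wrist_force: [6.6, 1.6, -4.2]
width: 0.0213
grip_force: 40.0
```

```bash
python3 - <<'E'
from h import *
for i in range(2):
    b,_=snap('side','side3')
    o=env.get_obs();p=np.array(o['ee_pos']);print(o['t'],p,o['wrist_force'],o['ft_torque'],o['width'])
f=lambda i:cv2.resize(i[:,:,::-1],None,fx=5,fy=5,interpolation=cv2.INTER_CUBIC)
cv2.imwrite('pics/c3.png',f(b[115:225,290:400]))
E
```

```text
3.55 [ 0.46695681 -0.26048148  0.09000511] [ 6.08637645  1.65045732 -4.4095429 ] [ 0.62204053 -0.43046758  0.33896283] 0.021636073792714296
3.6 [ 0.46699512 -0.26049255  0.08996978] [ 6.2465103   2.23065714 -4.37769348] [ 0.61958705 -0.44888837  0.3569091 ] 0.02150657947918331
```

View pics/c3.png

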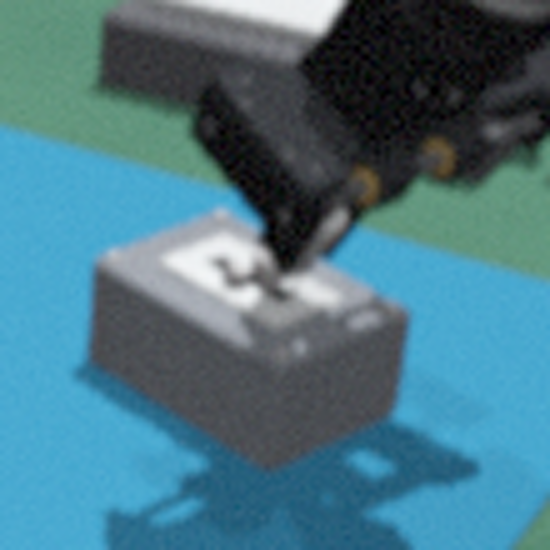

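The collar is held and raised: its bottom is now clear of the seat at about (270,275), and the axial force rose about 8 N. I'll swing in two parts along the arc.

Call:
carry_out:
  motion:
    - [0.0027, -0.001, 0.0013, 1.1, 3.2, 0, 0.012]
    - [0.0055, -0.0019, 0.0025, 2.3, 6.5, 0, 0.012]
    - [0.0083, -0.003, 0.0035, 3.4, 9.7, 0, 0.012]
    - [0.0112, -0.004, 0.0044, 4.6, 13, 0, 0.012]
    - [0.0142, -0.005, 0.0049, 5.7, 16.2, 0, 0.012]
    - [0.0171, -0.0061, 0.0054, 6.9, 19.4, 0, 0.012]

```text
t: 4.2
ee_pos: [0.4837, -0.2662, 0.0944]
tool_rot: [0.984, -0.169, 0.052, 0.009]
wrist_force: [3.5, 3.0, -5.4]
width: 0.0215
grip_force: 40.0
```

Call:
carry_out:
  motion:
    - [0.003, -0.001, 0.0002, 1.1, 3.2, 0, 0.012]
    - [0.006, -0.0021, 0.0003, 2.3, 6.5, 0, 0.012]
    - [0.009, -0.0032, 0.0001, 3.4, 9.7, 0, 0.012]
    - [0.012, -0.0042, -0.0001, 4.6, 13, 0, 0.012]
    - [0.015, -0.0053, -0.0006, 5.7, 16.2, 0, 0.012]
    - [0.0179, -0.0063, -0.0013, 6.9, 19.4, 0, 0.012]
    - [0.0208, -0.0073, -0.0022, 8, 22.7, 0, 0.012]
    - [0.0236, -0.0083, -0.0032, 9.2, 25.9, 0, 0.012]
    - [0.0263, -0.0093, -0.0045, 10.3, 29.2, 0, 0.012]
    - [0.029, -0.0102, -0.0059, 11.5, 32.4, 0, 0.012]
    - [0.029, -0.0102, -0.0059, 11.5, 32.4, 0, 0.012]

```text
t: 5.3
ee_pos: [0.5124, -0.276, 0.0865]
tool_rot: [0.956, -0.164, -0.241, -0.042]
wrist_force: [-1.2, 5.1, -5.0]
width: 0.0216
grip_force: 40.0
```

The lever has reached its far side with no blocking. I'll let go so the collar drops.

Call:
carry_out:
  motion:
    - [0, 0, 0, 0, 0, 0, 0.04]
    - [0, 0, 0, 0, 0, 0, 0.06]
    - [0, 0, 0, 0, 0, 0, 0.06]
    - [0, 0, 0, 0, 0, 0, 0.06]
    - [0, 0, 0, 0, 0, 0, 0.06]

```text
t: 5.8
ee_pos: [0.5131, -0.278, 0.0908]
tool_rot: [0.956, -0.164, -0.238, -0.04]
wrist_force: [-0.1, 1.0, 0.6]
width: 0.0559
grip_force: 0.0
```

Call:
carry_out:
  motion:
    - [0.006, -0.002, 0.011, 0, 0, 0, 0.06]
    - [0.012, -0.004, 0.022, 0, 0, 0, 0.06]
    - [0.018, -0.006, 0.033, 0, 0, 0, 0.06]
    - [0.024, -0.008, 0.044, 0, 0, 0, 0.06]
    - [0.03, -0.01, 0.056, 0, 0, 0, 0.06]
    - [0.036, -0.0125, 0.068, 0, 0, 0, 0.06]
    - [0.043, -0.015, 0.085, 0, 0, 0, 0.06]
    - [0.05, -0.018, 0.12, 0, 0, 0, 0.06]
    - [0.05, -0.018, 0.16, 0, 0, 0, 0.06]
    - [0.05, -0.018, 0.2, 0, 0, 0, 0.06]

```text
t: 6.8
ee_pos: [0.5631, -0.2955, 0.2915]
tool_rot: [0.956, -0.164, -0.239, -0.04]
wrist_force: [-0.2, 0.0, -0.5]
width: 0.0602
grip_force: 0.0
```

Call:
carry_out:
  motion:
    - [-0.03, -0.03, 0.02, 0, -5, 0, 0.06]
    - [-0.06, -0.06, 0.02, 0, -10, 0, 0.06]
    - [-0.09, -0.09, 0.02, 0, -15, 0, 0.06]
    - [-0.12, -0.12, 0.02, 0, -20, 0, 0.06]
    - [-0.15, -0.15, 0.02, 0, -25, 0, 0.06]
    - [-0.17, -0.18, 0.02, 0, -25, 0, 0.06]
    - [-0.17, -0.18, 0.02, 0, -25, 0, 0.06]
    - [-0.17, -0.18, 0.02, 0, -25, 0, 0.06]

```text
t: 7.6
ee_pos: [0.3925, -0.476, 0.3104]
tool_rot: [0.985, -0.152, -0.026, -0.075]
wrist_force: [0.3, 0.7, -0.3]
width: 0.0599
grip_force: 0.0
```

```bash
python3 - <<'E'
from h import *
a,da=snap('top','top4');b,db=snap('side','side4')
f=lambda i:cv2.resize(i[:,:,::-1],None,fx=4,fy=4,interpolation=cv2.INTER_CUBIC)
cv2.imwrite('pics/c4.png',np.hstack([f(a[165:265,340:440]),f(b[125:225,295:390])]))
for n,d in(('top',da),('side',db)):
    Q=cloud(n,d).reshape(-1,3);D=Q-H;l=D@X;h=D[:,2];y=D@Y
    k=(abs(y)<.013)&(h>.035)&(h<.11)&(abs(l)<.07)&(d.ravel()>0)
    th=np.arctan2(l[k],h[k]);s=np.hypot(l[k],h[k]);print(n,k.sum(),'theta',np.median(th))
    for lo in np.arange(.03,.11,.005):
        m=(s>=lo)&(s<lo+.005)
        if m.any():print(round(lo,3),m.sum(),'y width',round(np.ptp(y[k][m]),4))
print(env.get_obs()['t'])
E
```

```text
top 247 theta 0.4043952336122219
0.035 9 y width 0.0167
0.04 20 y width 0.0195
0.045 23 y width 0.0213
0.05 19 y width 0.0182
0.055 18 y width 0.0184
0.06 23 y width 0.0189
0.065 20 y width 0.02
0.07 61 y width 0.0207
0.075 12 y width 0.0153
0.08 9 y width 0.0067
0.085 7 y width 0.0061
0.09 24 y width 0.0107
0.095 2 y width 0.0037
side 183 theta 0.37825923184379645
0.035 9 y width 0.0142
0.04 18 y width 0.0141
0.045 19 y width 0.0173
0.05 20 y width 0.017
0.055 19 y width 0.019
0.06 17 y width 0.0174
0.065 21 y width 0.0197
0.07 18 y width 0.0147
0.075 13 y width 0.0088
0.08 8 y width 0.0068
0.085 6 y width 0.0034
0.09 11 y width 0.0079
0.095 4 y width 0.0069
7.7
```

View pics/c4.png

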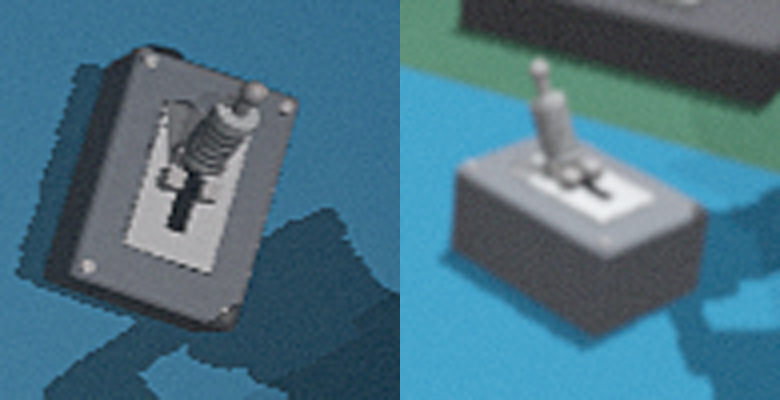

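The lever now leans to the far side, past the teeth, with the collar just beyond them. I'll compare the collar rim with its position at the start to check it is fully home.

```bash
python3 - <<'E'
from h import *
for f,n in(('top0','top'),('top4','top'),('side0','side'),('side4','side')):
    d=np.load(f'pics/{f}.npz')['d'];Q=cloud(n,d).reshape(-1,3);D=Q-H;l=D@X;h=D[:,2];y=D@Y
    k=(abs(y)<.016)&(h>.03)&(h<.11)&(abs(l)<.07)&(d.ravel()>0);s=np.hypot(l,h);th=np.arctan2(l,h)
    b=k&(s>.084);t=np.median(th[b]);ax=l*np.sin(t)+h*np.cos(t);r=np.hypot(l*np.cos(t)-h*np.sin(t),y-np.median(y[b]))
    rim=k&(r>.0065)&(r<.0125)&(ax>.06)
    print(f,'ball theta',round(t,3),'top',np.round(np.percentile(ax[b],98),4),'rim',np.round(np.percentile(ax[rim],[80,90,95,98]),4))
E
```

```text
top0 ball theta -0.475 top 0.0951 rim [0.0728 0.0737 0.0743 0.0747]
top4 ball theta 0.469 top 0.0953 rim [0.0737 0.0742 0.0747 0.0751]
side0 ball theta -0.493 top 0.0986 rim [0.0749 0.0762 0.0766 0.0774]
side4 ball theta 0.442 top 0.0972 rim [0.0745 0.0756 0.0796 0.091 ]
```

The lever is at about 0.47 and the collar rim is at its starting height, so the collar is down and locked. I'm handing in.

```bash
python3 -c "
from workcell import sign_off
print(sign_off())"
```

```text
the job is handed in; nothing more can be done
None
```

The preheater supply is on: the collared lever swung over to about 0.47 rad, the collar dropped back to its starting height on the lever and locks it there, the bat toggle was not touched, and the job was handed in at about 8 s.

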